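# Stow the rolling pin against the stop of its V-groove cradle

### The arm

A 6-joint arm with a two-finger parallel gripper is mounted at the origin on the work surface. World frame = base frame: x ahead of the robot, y to its left, z up, the work surface at z = 0. Lengths are in m, angles in rad, forces in N, time in s.
With the tool pointing down it reaches from about 0.375 to 0.9 m from the base axis. Payload 3.1 kg.
Tool frame: the origin (TCP) lies on the centre line of the jaws, within the pads' length; the fingertips stand 25 mm ahead of it and the grasp point (between the pads) lies 6 mm ahead of it (robot.nose_length is the y of the fingertips in the tool frame, in m); y points along the fingers, z is the direction in which the jaws open and shut, and the axes are right-handed (so a half turn about y gives the same grasp; the last joint's range is limited). The gripper opens to 87 mm and grips with 3 to 60 N. Pads are 19 mm wide; open, the fingers measure 117 mm over their backs; the gripper's body (75 mm by 190 mm) begins 51 mm behind the grasp point.
Start: joints at [1.133, 0.527, 1.433, -0, 1.181, -0.178], TCP at [0.16, 0.604, 0.248] pointing down, gripper open.
Joint ranges: [-3.08, 3.08], [-0.75, 2.2], [0.22, 2.44], [-1.43, 4.57], [0, 2.65], [-2.85, 2.85]. Speed limits (rad/s): [2.79, 2.79, 3.14, 3.14, 3.14, 3.14].

### API

Orientations are given as a unit quaternion [x, y, z, w].
In Python, from rig import robot, eyes, ticket gives the robot as it stands.
- The arm moves only by the tool play_rows, never from a script. Its argument "series" is a list of rows, each a list of 7 numbers: the opening, from 0 (shut) to 1 (fully open), then the shift along the tool's x, y, z scaled (see below), then the turn, a rotation vector about the tool's x, y, z scaled (see below). In form: [[claw, dx, dy, dz, ax, ay, az], ...]. A call has 1 to 12 rows; each row shifts and turns the commanded pose from where the row before left it, along the tool's axes as they then stand; what a row does not reach is not made up. The controller multiplies each number of a shift by 100 mm and each number of a turn by 180 degrees. A row lasts 1/12 s, in which the tool goes at most 41.7 mm and 7.16 degrees, less where a joint would pass 70% of its speed; a pose out of reach is approached as far as the arm can. A call with a number of a shift or a turn outside -1 to 1 is refused whole. A call with a gripper value outside its range is refused whole. The fingers move at their own pace and stop on an object; "grip_force" is the grip in N (left out, the last holds). Time passes only in rows, so rows that do not move let the fingers close. It gives the time, the measured TCP pose, the force and the opening at its end, in the units of the state.
- robot.get_obs(): the state, without advancing time (a new reading comes with each control period).
- eyes.camera(name): name is "side" or "top"; returns the picture (480x640x3 uint8, red, green, blue); there is no depth.
- eyes.camera_params(name): a dict with "K" (3x3 intrinsics, pixels), "rvec" (rotation vector, rad) and "tvec" (3), from world to camera coordinates, as OpenCV has them. Camera axes: x right, y down, z forward; pixel columns grow to the right and rows downward; lengths in m; the calibration is good to about 2 mm. A picture is of the moment at which its call begins. camera_params takes no time and is no camera call.
- ticket.hand_in(): hands the job in, once; it reports no verdict.
The state is a dict: "time": time; "q": joint angles; "joint_velocities": joint speeds; "joint_torque": joint torques, N m; "position": TCP position; "tool_rot": TCP orientation; "ft_force": force on the tool from outside, world axes, zero at the start; "moment": the same for the moment, N m; "grip_width": finger opening in m.
Only numpy, scipy, OpenCV 4.12 (cv2) and the standard library are available. Lean on these libraries where they do the work, as an engineer would, in place of code of your own. Each camera call takes 0.05 s, during which the arm holds its last target.

### The job

Put the rolling pin away: lift it off its low rest, lay it in the V-groove of the cedar cradle in front of the ledge, then push it gently along the groove, in under the ledge, until it rests against the cork stop, and let it lie there touching the stop. The stop is adjustable and sprung, so feel for it and do not ram it; leave the sugar bowl on the ledge and everything else as it stands.

Things in the scene. Friction and masses are not known exactly. Their poses are not given: they have to be found in the camera images.
- pin_mid (a point): centre of the loose rolling pin: a plain straight beech cylinder without handles, 38 mm diameter, 220 mm long, about 0.18 kg (varies), its long axis along this point's y axis (its x and z axes turn as it rolls). At the start it lies on the low rest, its centre 29 mm above the work surface
- rest: fixed low beech rest under the pin at the start, long along its y. Two saddles (60 mm wide, 20 mm long, 24 mm high) centred 85 mm either side of the middle; between them only a slat 34 mm wide, 6 mm high, so the pin can be gripped across its middle. Origin at the middle of its underside
- cradle: fixed dark cedar cradle, 90 degree V-groove open upwards, along its y axis (z up). Origin on the underside, on the groove's centre line. Base plate 110 mm wide, y -130 to 250 mm, 12 mm thick. Groove at y -130 to -40 and 30 to 215 mm, rims 36 mm above the underside, mouth 36 mm, 78 mm wide outside. At y -40 to 30 mm a notch for the fingers goes down to the base plate. Push along +y, to the stop
- load (a point): loading place: where the pin's centre goes when laid in the groove with the gripping fingers in the finger notch; on the axis of a seated pin, 45 mm above the cradle's underside, at cradle y = -5 mm; axes as the cradle's. A seated pin stands 28 mm out of the rims; its near end face can be pushed along +y with closed fingers at axis height, clear of the rims
- ledge (a point): centre of the top of the cradle's ledge, 84 mm above the cradle's underside, at cradle y = 195 mm; axes as the cradle's. The ledge is 110 x 110 mm, 12 mm thick, on four corner posts, and roofs the groove from y = 140 to 250 mm; the pin slides in beneath it (underside at 72 mm). The sugar bowl stands on it
- stop: stop under the ledge. Its frame equals the cradle's and does not tell where the pad is set. Cork pad, 24 mm diameter, on the seated pin's axis, face towards -y, set anywhere at y = 152 to 208 mm; sprung, 5 N per mm. Groove friction is unknown (1 to 3 N): the pad is felt as a rise above it. Over 12 N on the pad is too hard; a rise of 3 to 7 N is plenty. The pin stays where it is let go
- sugar_bowl: the white ceramic sugar bowl with its lid and two small handles (88 mm across, 95 mm tall), standing on the cradle's ledge; leave it alone. Origin at the centre of its underside
- jar: closed peanut butter jar, 84 mm across, 125 mm tall; leave it alone. Origin at the centre of its underside
- can: food can, 74 mm across, 110 mm tall; leave it alone. Origin at the centre of its underside
- scraper: flat bamboo pot scraper, 85 x 60 x 8 mm; leave it alone. Origin at the centre of its underside
- scoop: stainless ice cream scoop lying down, about 200 mm long, up to 30 mm high; leave it alone. Origin at the centre of its underside
- measure: small steel measuring cup with a handle, 76 mm across, 55 mm tall; leave it alone. Origin at the centre of its underside
- dispenser: black flip-top cereal dispenser, 190 x 85 x 234 mm tall; leave it alone. Origin at the centre of its underside
Mind the look-alikes: they are no part of the job. What is shaped like the part that bears pin_mid but orange or turquoise is not meant.

How it is judged:
On the way, in this order (a step that is already met when the one before it is completed fails the run):
1. the rolling pin lies in the V-groove at the loading place, short of the stop (x of pin_mid in the frame of cradle between -0.005 and 0.005 m and z of pin_mid in the frame of cradle between 0.041 and 0.05 m and angle between the y axis of pin_mid and the y axis of cradle, either way round below 0.05 rad and y of pin_mid in the frame of cradle between -0.06 and 0.03 m), for 0.2 s.
2. the rolling pin, lying in the groove, has been pushed against the cork stop (x of pin_mid in the frame of cradle between -0.005 and 0.005 m and z of pin_mid in the frame of cradle between 0.041 and 0.05 m and angle between the y axis of pin_mid and the y axis of cradle, either way round below 0.05 rad and contact force between pin and stop above 0.2 N), for 0.2 s.
At the end, for the whole second after the job is handed in: The rolling pin lies still in the V-groove (axis within 5 mm of the groove's centre line, within 4 to 5 mm of its seated height and within 0.05 rad of the groove's direction), let go of, its end in contact with the cork pad (at least 0.2 N) (all of step 2 and linear speed of pin below 0.01 m/s); the robot touches nothing.
It fails at once if the stop is pressed with more than 12 N (contact force between anything else and stop above 12 N).
It fails at once if the sugar bowl is shifted by more than 15 mm or tipped (distance of sugar_bowl from where it was at the start of the episode above 0.015 m or angle between sugar_bowl's own z axis and vertical above 0.2 rad).
It fails at once if another bystander is shifted by more than 25 mm (distance of any of jar, can, scraper, scoop, measure, dispenser from where it was at the start of the episode above 0.025 m).
It also fails if it takes over 72 s, if anything falls off the work surface, if the arm or the gripper's body presses on something with over 40 N, if the wrist force passes 120 N, or if a joint passes its speed limit or range.

## Working session

There is one attempt and no reset: what is moved stays moved. The work goes in short steps, Python scripts to look and compute and a tool call to move; the robot and the scene stay as the last step left them, time stands still between calls to the robot, and variables do not carry over. Pictures are saved under pics/ and viewed, and the job is handed in when it is done.

Besides the shell and the picture viewer there is one more tool, called after "Request:" as name(argument=value, ...) on one line, values as JSON. play_rows: Moves the arm, as the interface text tells. Its arguments: {"type":"object","properties":{"series":{"type":"array","items":{"type":"array","items":{"type":"number"}}},"grip_force":{"type":"number"}},"required":["series"]}

```bash
ls; mkdir -p pics
python3 - <<'E'
from rig import robot, eyes, ticket
import cv2
print(robot.get_obs())
for n in("side","top"):
    cv2.imwrite(f"pics/{n}0.png",eyes.camera(n)[:,:,::-1]); print(eyes.camera_params(n))
E
```

```text
pics
{'time': 0.0, 'q': array([ 1.13348260e+00,  5.28459198e-01,  1.43390606e+00, -4.44248153e-06,
        1.18138556e+00, -1.78464478e-01]), 'joint_velocities': array([-0.00071846, -0.00023748, -0.00075661, -0.00132564,  0.0001861 ,
        0.00044591]), 'joint_torque': array([-1.32309215e-03, -4.40044749e+01, -1.76591331e+01,  6.29846100e-02,
        5.83865948e-02, -1.59044484e-04]), 'position': array([0.159639  , 0.60356574, 0.24657466]), 'tool_rot': array([ 0.70192002, -0.09149095,  0.09103125, -0.70046485]), 'ft_force': array([0.54328718, 0.30551114, 0.61098929]), 'moment': array([ 0.00289486,  0.00735478, -0.00011427]), 'grip_width': 0.08689667112135514}
{'K': array([[452.56230465,   0.        , 319.57115713],
       [  0.        , 452.56230465, 237.32243549],
       [  0.        ,   0.        ,   1.        ]]), 'rvec': array([ 2.31246025, -0.56105782,  0.25705377]), 'tvec': array([-0.4290937 ,  0.24628848,  0.9738596 ])}
{'K': array([[463.32940112,   0.        , 323.51188042],
       [  0.        , 463.32940112, 241.68860779],
       [  0.        ,   0.        ,   1.        ]]), 'rvec': array([ 2.12817656, -2.11737992,  0.21280495]), 'tvec': array([0.01098152, 0.47973229, 1.06943854])}
```

View pics/side0.png

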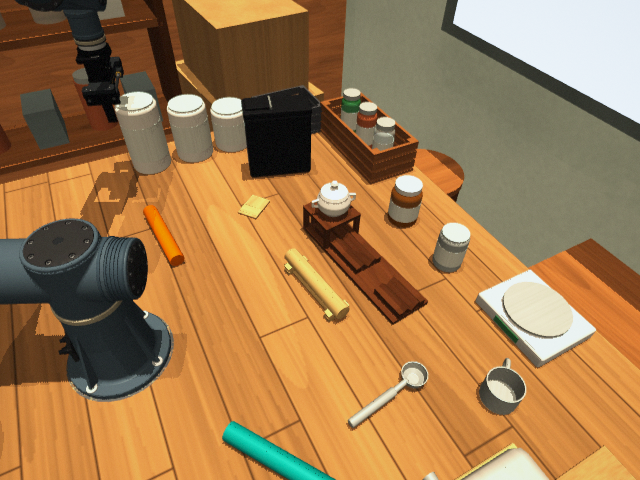

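View pics/top0.png

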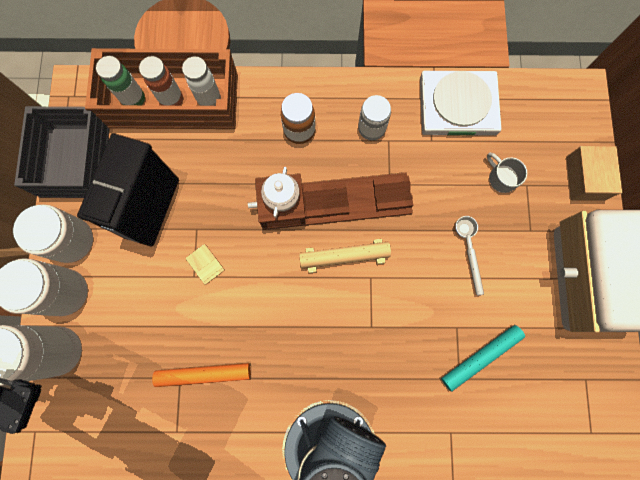

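The top view shows the beech pin on its rest, from about (302,261) to (390,250). The cradle runs from about (258,205) to (412,195), with the ledge and bowl at its left end, near (280,195). I'll enlarge both views.

Run:
```python
import cv2
t=cv2.imread("pics/top0.png"); c=t[160:280,240:420]
cv2.imwrite("pics/t1.png",cv2.resize(c,None,fx=4.4,fy=4.4,interpolation=cv2.INTER_CUBIC))
t=cv2.imread("pics/side0.png"); c=t[175:325,275:435]
cv2.imwrite("pics/s1.png",cv2.resize(c,None,fx=4,fy=4,interpolation=cv2.INTER_CUBIC))
```

```text
(no output)
```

View pics/t1.png

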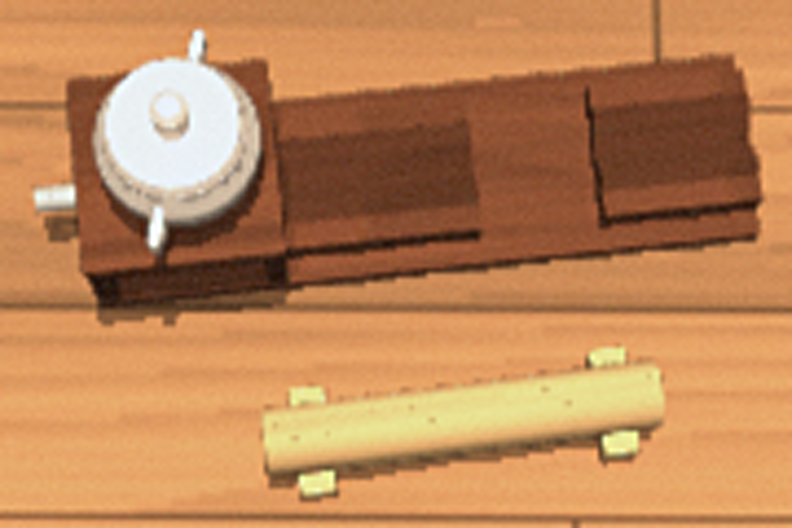

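View pics/s1.png

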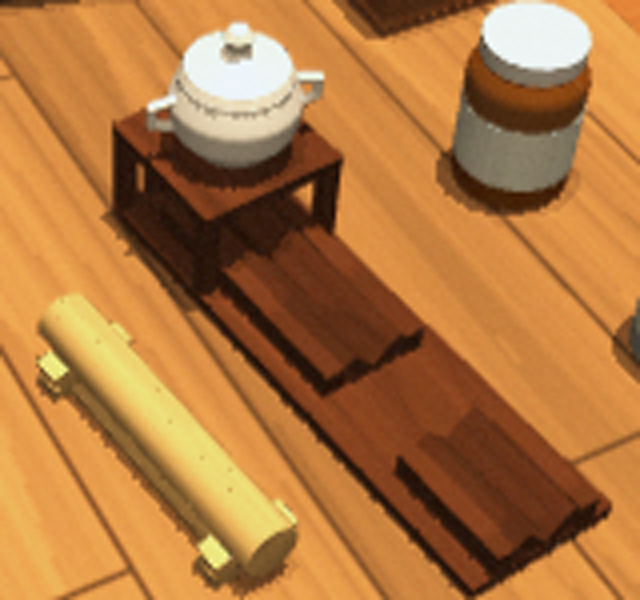

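```bash
cat > h.py <<'E'
import numpy as np, cv2
from scipy.optimize import least_squares
from rig import robot, eyes, ticket
P={n:eyes.camera_params(n) for n in("side","top")}
def proj(n,X):
    p=P[n]; return cv2.projectPoints(np.array(X,float).reshape(-1,3),p['rvec'],p['tvec'],p['K'],None)[0][:,0]
def place(q,L):
    L=np.array(L,float)/1000; c,s=np.cos(q[2]),np.sin(q[2])
    return np.c_[q[0]+c*L[:,0]-s*L[:,1],q[1]+s*L[:,0]+c*L[:,1],L[:,2]]
def ray(n,uv,z):
    p=P[n];R=cv2.Rodrigues(p['rvec'])[0];C=-R.T@p['tvec']
    d=R.T@np.linalg.inv(p['K'])@[uv[0],uv[1],1]; return C+d*(z-C[2])/d[2]
T=lambda x,y:(240+x/4.4,160+y/4.4)
S=lambda x,y:(275+x/4,175+y/4)
E
cat > fit.py <<'E'
from h import *
for n in P:
    R=cv2.Rodrigues(P[n]['rvec'])[0];print(n,-R.T@P[n]['tvec'])
def fit(obs,q0):
    def f(q):
        return np.concatenate([proj(n,place(q,[L]))[0]-uv for n,L,uv in obs])
    r=least_squares(f,q0,loss='soft_l1',f_scale=.7); print(np.round(r.x,4)); print(np.round(f(r.x).reshape(-1,2),1).tolist()); return r.x
ob=[("top",(55,-130,12),T(735,57)),("top",(-55,-130,12),T(757,232)),("top",(55,250,84),T(68,82)),("top",(55,140,84),T(267,60)),("top",(-55,140,84),T(283,258)),("top",(-55,250,84),T(85,272)),
("top",(-39,-40,36),T(603,218)),("top",(-39,30,36),T(478,233)),("top",(39,-40,36),T(587,88)),
("side",(55,-130,12),S(608,506)),("side",(-55,-130,12),S(472,583)),("side",(-55,140,84),S(208,220)),("side",(-55,250,84),S(113,125)),("side",(55,140,84),S(342,158)),
("side",(-39,30,36),S(328,380)),("side",(-39,-40,36),S(398,458)),("side",(39,30,36),S(422,330))]
q=fit(ob,[.55,0,.1])
for n in("top","side"): fit([o for o in ob if o[0]==n],q)
rs=[("top",(30,85,24),T(306,388)),("top",(30,-85,24),T(607,349)),("top",(-30,85,24),T(318,485)),("top",(-30,-85,24),T(621,442))]
fit(rs,[.4,0,.1])
a=(np.array(T(263,408))+T(270,472))/2;b=(np.array(T(658,367))+T(663,425))/2
A,B=ray("top",a,.029),ray("top",b,.029);print(A,B,(A+B)/2,np.linalg.norm(A-B),np.arctan2(-(A-B)[0],(A-B)[1]))
E
python3 fit.py
```

```text
side [ 0.12789103 -0.64035623  0.87565388]
top [0.26524122 0.02011492 1.14158002]
[ 0.5992 -0.0768  0.1107]
[[-0.0, -0.4], [1.1, 1.2], [-0.4, -0.6], [0.3, -0.1], [1.2, -0.7], [-0.6, 0.8], [1.0, -0.6], [1.3, -1.1], [0.6, -1.1], [0.7, 0.1], [-0.8, 2.5], [-1.6, 0.3], [-1.6, -0.6], [-0.2, -0.4], [-1.2, -1.6], [-0.7, -2.2], [-0.0, -2.0]]
[ 0.5979 -0.0755  0.1072]
[[-0.5, 0.2], [0.5, 1.9], [-0.9, -0.4], [-0.2, 0.2], [0.5, -0.4], [-1.3, 1.0], [0.4, -0.0], [0.7, -0.7], [0.2, -0.5]]
[ 0.5999 -0.079   0.1089]
[[1.5, 0.8], [-0.1, 3.1], [-0.9, 0.7], [-0.8, -0.2], [0.6, 0.0], [-0.5, -1.2], [0.0, -1.6], [0.7, -1.6]]
[ 0.4524 -0.0402  0.1344]
[[-0.3, -1.3], [-0.2, -1.1], [0.1, 0.8], [0.4, 1.7]]
[0.43748084 0.06880607 0.029     ] [ 0.4633599  -0.14934219  0.029     ] [ 0.45042037 -0.04026806  0.029     ] 0.21967791221344155 0.11807874106826743
```

```bash
cat > ov.py <<'E'
from h import *
import sys
q=eval(sys.argv[1]); pq=eval(sys.argv[2]); tag=sys.argv[3]
for n,(x0,y0,w,h,k) in {"top":(240,160,180,120,4.4),"side":(275,175,160,150,4)}.items():
    im=cv2.imread(f"pics/{n}0.png")[y0:y0+h,x0:x0+w]; im=cv2.resize(im,None,fx=k,fy=k,interpolation=cv2.INTER_CUBIC)
    def pl(X,col,cl=True):
        uv=(proj(n,X)-[x0,y0]+.5)*k; cv2.polylines(im,[np.round(uv).astype(int)],cl,col,1,cv2.LINE_AA)
    def rect(xa,xb,ya,yb,z,col,qq=q): pl(place(qq,[(xa,ya,z),(xb,ya,z),(xb,yb,z),(xa,yb,z)]),col)
    rect(-55,55,-130,250,12,(0,255,0)); rect(-55,55,140,250,84,(255,255,0))
    rect(-39,39,-130,-40,36,(0,255,255));rect(-39,39,30,140,36,(0,255,255));rect(-18,18,-130,-40,36,(255,0,255))
    for s in(85,-85): rect(-30,30,s-10,s+10,24,(255,0,0),pq)
    a=np.linspace(0,2*np.pi,40)
    for s in(110,-110): pl(place(pq,np.c_[19*np.cos(a),0*a+s,29+19*np.sin(a)]),(0,0,255))
    cv2.imwrite(f"pics/ov{n}{tag}.png",im)
E
python3 ov.py "[.5985,-.0760,.109]" "[.4505,-.0403,.121]" a
```

```text
(no output)
```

View pics/ovtopa.png

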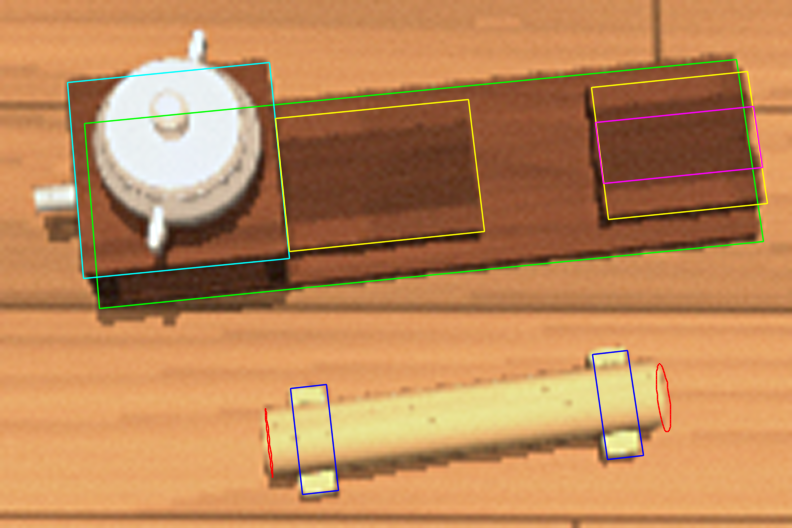

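View pics/ovsidea.png

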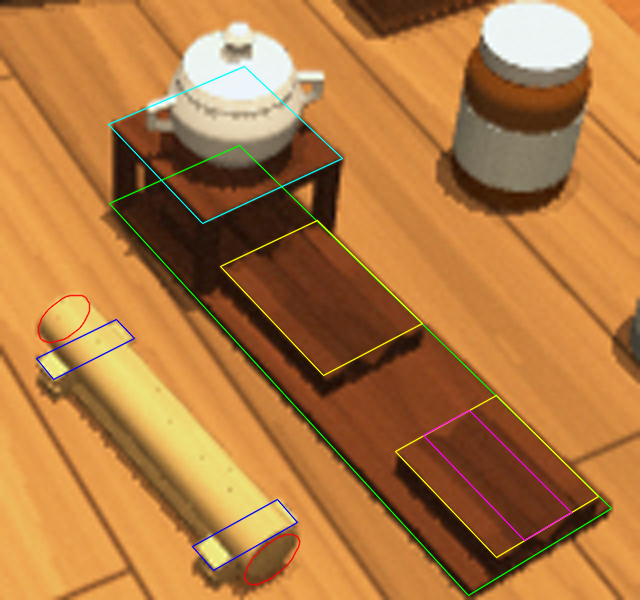

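The overlay fits in both views: ledge, base and notch edges land within about 1–2 px. Next I'll work out the motion and the clearances.

```bash
cat >> h.py <<'E'
from scipy.spatial.transform import Rotation as Ro
CR=np.array([.5985,-.0760,.109]); PIN=np.array([.4505,-.0395,.121])
def plan(tgt,yaw,sgn=None):
    o=robot.get_obs(); R0=Ro.from_quat(o['tool_rot'])
    zs=np.array([np.cos(yaw),np.sin(yaw),0]); best=None
    for s in(1,-1):
        y=np.array([0,0,-1.]);z=s*zs;R1=Ro.from_matrix(np.c_[np.cross(y,z),y,z]); rv=(R0.inv()*R1).as_rotvec()
        if best is None or np.linalg.norm(rv)<np.linalg.norm(best): best=rv
    d=R0.inv().apply(np.array(tgt)-o['position'])
    print('t',o['time'],'pos',o['position'].round(4),'R cols',R0.as_matrix().round(3).tolist(),'F',o['ft_force'].round(2),'w',o['grip_width'])
    print('shift/100mm',(d*10).round(4),'turn/pi',(best/np.pi).round(4),'deg',np.degrees(best).round(2))
E
python3 - <<'E'
from h import *
print('can',ray("top",(376,104),.11),'jar',ray("top",(297,104),.125), 'disp', ray("top",(150,245),.0),ray("top",(120,138),.23),ray("top",(178,183),.23))
print(ray("top",(45,225),.2),ray("top",(25,345),.2))
print(place(CR,[(0,-5,45),(0,-145,45)]))
plan([PIN[0],PIN[1],.20],PIN[2])
E
```

```text
can [ 0.80622626 -0.11124769  0.11      ] jar [0.79684757 0.07827903 0.125     ] disp [0.47782794 0.44697742 0.        ] [0.6620885  0.44083818 0.23      ] [0.56467415 0.31355164 0.23      ]
[0.48158253 0.59287914 0.2       ] [0.23823471 0.60317209 0.2       ]
[[ 0.59904392 -0.08097033  0.045     ]
 [ 0.61427372 -0.22013948  0.045     ]]
t 0.1 pos [0.1597 0.6036 0.2467] R cols [[0.967, -0.001, 0.256], [-0.256, -0.002, 0.967], [-0.0, -1.0, -0.002]] F [-0.27 -0.4  -0.09] w 0.08698786884382702
shift/100mm [ 4.4578  0.4756 -5.4717] turn/pi [6.000e-04 3.791e-01 3.000e-04] deg [1.100e-01 6.824e+01 5.000e-02]
```

Request:
play_rows(series=[[1,0,-0.2,0,0,0,0],[1,0,-0.2,0,0,0,0],[1,0.18,0,-0.22,0,0,0],[1,0.18,0,-0.22,0,0,0],[1,0.18,0,-0.22,0,0,0],[1,0.18,0,-0.22,0,0,0],[1,0.18,0,-0.22,0,0,0],[1,0.18,0,-0.22,0,0,0],[1,0.18,0,-0.22,0,0,0],[1,0.18,0,-0.22,0,0,0],[1,0.18,0,-0.22,0,0,0],[1,0.18,0,-0.22,0,0,0]], grip_force=20)

```text
time: 1.1
position: [0.2776, 0.344, 0.2873]
tool_rot: [0.701, -0.091, 0.091, -0.701]
ft_force: [1.2, -0.4, 0.5]
grip_width: 0.0872
```

Request:
play_rows(series=[[1,0.18,0,-0.22,0,0,0],[1,0.18,0,-0.22,0,0,0],[1,0.18,0,-0.22,0,0,0],[1,0.18,0,-0.22,0,0,0],[1,0.18,0,-0.22,0,0,0],[1,0.18,0,-0.22,0,0,0],[1,0.18,0,-0.22,0,0,0],[1,0.18,0,-0.22,0,0,0],[1,0.18,0,-0.22,0,0,0],[1,0.18,0,-0.22,0,0,0],[1,0.18,0,-0.22,0,0,0],[1,0.18,0,-0.22,0,0,0]])

```text
time: 2.1
position: [0.4189, 0.0336, 0.2874]
tool_rot: [-0.701, 0.092, -0.091, 0.701]
ft_force: [0.8, -0.2, -0.3]
grip_width: 0.0871
```

Request:
play_rows(series=[[1,0,0,0,0,0.038,0],[1,0,0,0,0,0.038,0],[1,0,0,0,0,0.038,0],[1,0,0,0,0,0.038,0],[1,0,0,0,0,0.038,0],[1,0,0,0,0,0.038,0],[1,0,0,0,0,0.038,0],[1,0,0,0,0,0.038,0],[1,0,0,0,0,0.038,0],[1,0,0,0,0,0.037,0],[1,0,0,0,0,0,0],[1,0,0,0,0,0,0]])

```text
time: 3.1
position: [0.4186, 0.035, 0.2874]
tool_rot: [0.53, -0.468, 0.468, -0.53]
ft_force: [-0.4, -0.8, 1.0]
grip_width: 0.087
```

```bash
python3 -c "
from h import *
plan([PIN[0],PIN[1],.12],PIN[2]);print(robot.get_obs()['q'])
for n in('side','top'): cv2.imwrite(f'pics/{n}1.png',eyes.camera(n)[:,:,::-1])"
```

```text
t 3.1 pos [0.4186 0.035  0.2874] R cols [[0.124, -0.001, 0.992], [-0.992, 0.0, 0.124], [-0.0, -1.0, -0.001]] F [-0.39 -0.79  0.97] w 0.086998557692747
shift/100mm [0.7789 1.6734 0.2252] turn/pi [ 0.0002  0.0011 -0.    ] deg [ 0.04  0.19 -0.01]
[-1.84014349e-01  1.91688782e-01  1.86427807e+00 -5.35160743e-05
  1.08625459e+00 -3.08336922e-01]
```

Request:
play_rows(series=[[1,0.195,0.2,0.056,0,0,0],[1,0.195,0.2,0.056,0,0,0],[1,0.195,0.2,0.056,0,0,0],[1,0.195,0.2,0.057,0,0.001,0],[1,0,0.3,0,0,0,0],[1,0,0.3,0,0,0,0],[1,0,0.3,0,0,0,0],[1,0,0,0,0,0,0],[1,0,0,0,0,0,0]])

```text
time: 3.95
position: [0.4497, -0.0395, 0.1165]
tool_rot: [0.529, -0.471, 0.468, -0.528]
ft_force: [0.3, 0.1, -0.4]
grip_width: 0.0869
```

```bash
python3 -c "
from h import *
plan([PIN[0],PIN[1],.037],PIN[2])
for n in('side','top'):
  im=eyes.camera(n)[:,:,::-1]
  c=im[150:350,230:450] if n=='top' else im[170:350,250:450]
  cv2.imwrite(f'pics/{n}2.png',cv2.resize(c,None,fx=3,fy=3))"
```

```text
t 3.95 pos [ 0.4497 -0.0395  0.1165] R cols [[0.119, -0.004, 0.993], [-0.993, 0.001, 0.119], [-0.002, -1.0, -0.004]] F [ 0.27  0.14 -0.45] w 0.08688884069807923
shift/100mm [0.0025 0.7954 0.011 ] turn/pi [ 0.0012 -0.0006 -0.0006] deg [ 0.22 -0.11 -0.11]
```

View pics/side2.png

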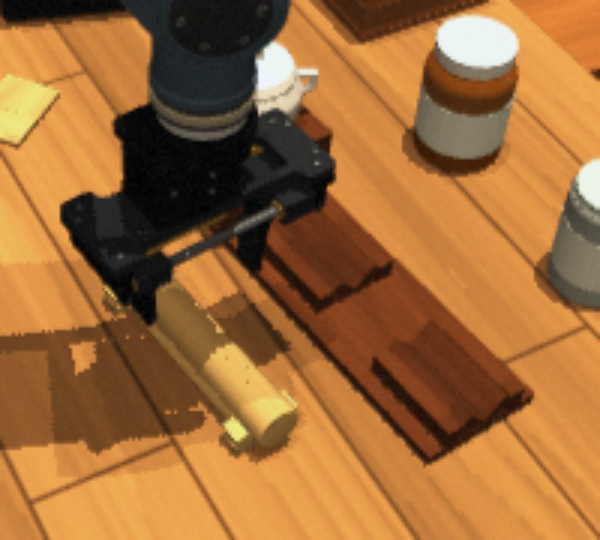

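View pics/top2.png

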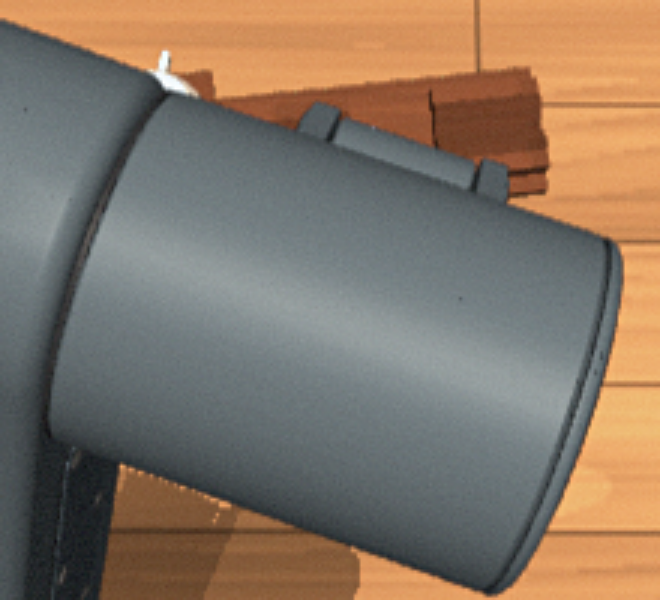

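Side view: the fingers straddle the middle of the pin and clear the cradle. I'll lower and grip.

Request:
play_rows(series=[[1,0,0.2,0.01,0,0,0],[1,0,0.2,0,0,0,0],[1,0,0.2,0,0,0,0],[1,0,0.1,0,0,0,0],[1,0,0.08,0,0,0,0],[1,0,0,0,0,0,0],[1,0,0,0,0,0,0]])

```text
time: 4.63
position: [0.4526, -0.0398, 0.0406]
tool_rot: [-0.528, 0.469, -0.47, 0.529]
ft_force: [-0.1, -0.6, 0.7]
grip_width: 0.0872
```

Request:
play_rows(series=[[0,0,0,0,0,0,0],[0,0,0,0,0,0,0],[0,0,0,0,0,0,0],[0,0,0,0,0,0,0],[0,0,0,0,0,0,0],[0,0,0,0,0,0,0],[0,0,0,0,0,0,0],[0,0,0,0,0,0,0],[0,0,0,0,0,0,0],[0,0,0,0,0,0,0]])

```text
time: 5.47
position: [0.4519, -0.0397, 0.0395]
tool_rot: [-0.529, 0.469, -0.47, 0.529]
ft_force: [1.1, 0.2, -0.4]
grip_width: 0.0376
```

Request:
play_rows(series=[[0,0,-0.1,0,0,0,0],[0,0,-0.2,0,0,0,0],[0,0,-0.2,0,0,0,0],[0,0,-0.2,0,0,0,0],[0,0,-0.2,0,0,0,0],[0,0.14,0,0,0,0,0],[0,0.14,0,0,0,0,0],[0,0.14,0,0,0,0,0],[0,0.14,0,0,0,0,0],[0,0,0,0,0,0,0],[0,0,0,0,0,0,0]])

```text
time: 6.38
position: [0.4578, -0.0954, 0.1293]
tool_rot: [0.528, -0.47, 0.47, -0.528]
ft_force: [-0.8, -0.1, -0.4]
grip_width: 0.0374
```

```bash
python3 -c "
from h import *
L=place(CR,[(0,-5,0)])[0]
plan([L[0],L[1],.12],CR[2])
im=eyes.camera('side')[:,:,::-1]
cv2.imwrite(f'pics/side3.png',cv2.resize(im[130:380,240:490],None,fx=2.4,fy=2.4))"
```

```text
t 6.3833 pos [ 0.4578 -0.0954  0.1293] R cols [[0.116, -0.001, 0.993], [-0.993, 0.001, 0.116], [-0.001, -1.0, -0.001]] F [-0.76 -0.08 -0.41] w 0.037400258227090415
shift/100mm [0.021  0.092  1.4193] turn/pi [ 0.0002  0.0024 -0.0002] deg [ 0.04  0.43 -0.04]
```

View pics/side3.png

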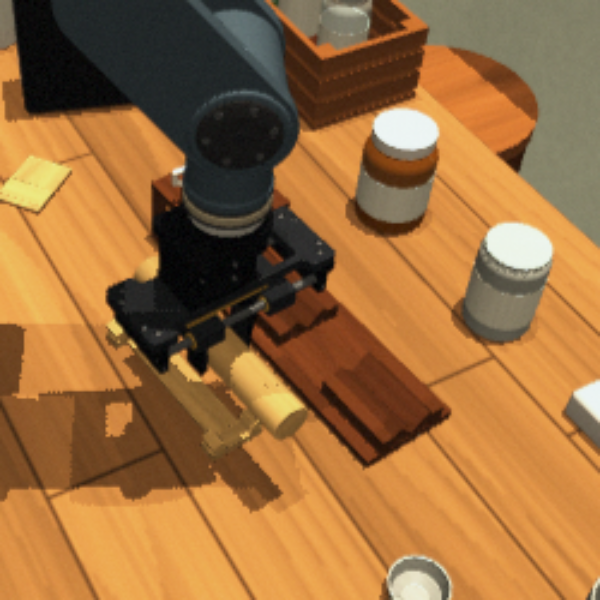

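The pin is held level. Now across to the groove.

Request:
play_rows(series=[[0,0.005,0,0.2,0,0.0024,0],[0,0.005,0,0.2,0,0,0],[0,0.005,0,0.2,0,0,0],[0,0.005,0,0.2,0,0,0],[0,0,0,0.2,0,0,0],[0,0,0,0.2,0,0,0],[0,0,0,0.2,0,0,0],[0,0,0,0.02,0,0,0],[0,0,0.2,0,0,0,0],[0,0,0.2,0,0,0,0],[0,0,0,0,0,0,0],[0,0,0,0,0,0,0]])

```text
time: 7.43
position: [0.5973, -0.0801, 0.0883]
tool_rot: [0.528, -0.473, 0.47, -0.526]
ft_force: [-1.2, 0.3, -1.4]
grip_width: 0.0374
```

```bash
python3 -c "
from h import *
L=place(CR,[(0,-5,0)])[0]
plan([L[0],L[1],.0555],CR[2])
for n in('side','top'):
  im=eyes.camera(n)[:,:,::-1]
  c=im[130:290,230:450] if n=='top' else im[170:350,260:460]
  cv2.imwrite(f'pics/{n}4.png',cv2.resize(c,None,fx=3,fy=3,interpolation=cv2.INTER_CUBIC))"
```

```text
t 7.4333 pos [ 0.5973 -0.0801  0.0883] R cols [[0.111, -0.005, 0.994], [-0.994, 0.002, 0.111], [-0.002, -1.0, -0.005]] F [-1.18  0.34 -1.39] w 0.0373843608363636
shift/100mm [0.0109 0.3275 0.0178] turn/pi [ 0.0016  0.0008 -0.0007] deg [ 0.28  0.14 -0.13]
```

View pics/side4.png

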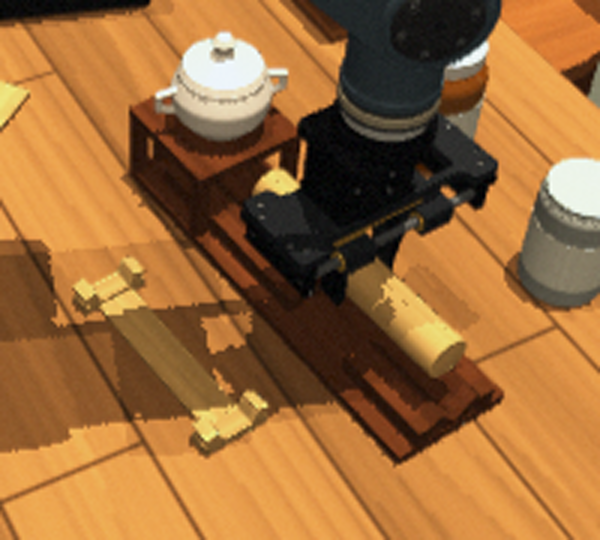

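View pics/top4.png

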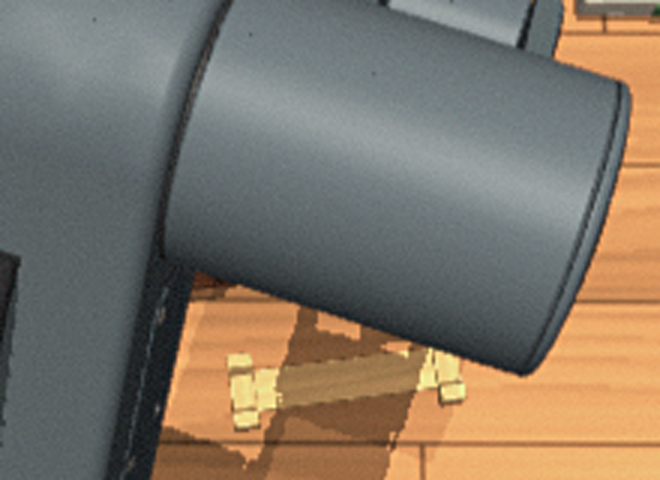

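The pin is above the groove, with its near end face at about (449,355) in the crop. I'll check that point against the geometry.

```bash
python3 -c "
from h import *
e=ray('side',(260+449/3,170+355/3),.078); c,s=np.cos(CR[2]),np.sin(CR[2]); d=e[:2]-CR[:2]
print(e,'cradle xy',c*d[0]+s*d[1],-s*d[0]+c*d[1])"
```

```text
[ 0.61327746 -0.18566247  0.078     ] cradle xy 0.0027602072887308836 -0.11061922465958009
```

Request:
play_rows(series=[[0,0,0.1,0,0,0,0],[0,0,0.1,0,0,0,0],[0,0,0.05,0,0,0,0],[0,0,0.02,0,0,0,0],[0,0,0,0,0,0,0],[0,0,0,0,0,0,0],[0,0,0,0,0,0,0]])

```text
time: 8.12
position: [0.5998, -0.0815, 0.0627]
tool_rot: [-0.527, 0.471, -0.472, 0.527]
ft_force: [0.1, 0.3, -1.5]
grip_width: 0.0375
```

Request:
play_rows(series=[[0,0,0.03,0,0,0,0],[0,0,0.02,0,0,0,0],[0,0,0,0,0,0,0],[0,0,0,0,0,0,0],[0,0,0,0,0,0,0]])

```text
time: 8.53
position: [0.6002, -0.0816, 0.0578]
tool_rot: [-0.527, 0.471, -0.472, 0.527]
ft_force: [1.0, -0.2, -1.5]
grip_width: 0.0374
```

```bash
python3 -c "
from h import *
im=eyes.camera('side')[:,:,::-1]
cv2.imwrite(f'pics/side5.png',cv2.resize(im[200:340,310:450],None,fx=4.2,fy=4.2,interpolation=cv2.INTER_CUBIC))"
```

```text
(no output)
```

View pics/side5.png

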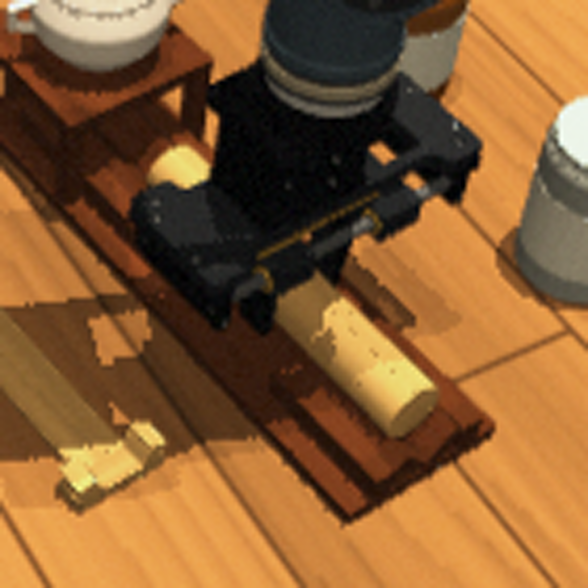

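It isn't seated yet, since the wrist still carries the pin's weight at -1.5 N. I'll go down in millimetres.

Request:
play_rows(series=[[0,0,0.01,0,0,0,0],[0,0,0.01,0,0,0,0],[0,0,0,0,0,0,0],[0,0,0,0,0,0,0]])

```text
time: 8.92
position: [0.6012, -0.0816, 0.0566]
tool_rot: [-0.526, 0.47, -0.473, 0.528]
ft_force: [3.5, 1.3, 5.2]
grip_width: 0.0373
```

Request:
play_rows(series=[[0,0,0.01,0,0,0,0],[0,0,0,0,0,0,0],[0,0,0,0,0,0,0]])

```text
time: 9.17
position: [0.6016, -0.0816, 0.0563]
tool_rot: [-0.526, 0.47, -0.473, 0.528]
ft_force: [2.9, 1.6, 9.5]
grip_width: 0.0373
```

Contact at the expected height: TCP 0.056, upward force rising. I'll ease off and release.

Request:
play_rows(series=[[0,0,-0.01,0,0,0,0],[0.3,0,0,0,0,0,0],[0.6,0,0,0,0,0,0],[1,0,0,0,0,0,0],[1,0,0,0,0,0,0],[1,0,0,0,0,0,0],[1,0,0,0,0,0,0],[1,0,0,0,0,0,0],[1,0,0,0,0,0,0]])

```text
time: 9.92
position: [0.5989, -0.0813, 0.0551]
tool_rot: [0.527, -0.472, 0.471, -0.527]
ft_force: [-0.5, 0.4, -0.1]
grip_width: 0.0763
```

Request:
play_rows(series=[[1,0,-0.2,0,0,0,0],[1,0,-0.2,0,0,0,0],[1,0,-0.2,0,0,0,0],[1,0,-0.2,0,0,0,0],[0,0.3,0,0,0,0,0],[0,0.3,0,0,0,0,0],[0,0.3,0,0,0,0,0],[0,0.3,0,0,0,0,0],[0,0.25,0,0,0,0,0],[0,0,0,0,0,0,0],[0,0,0,0,0,0,0],[0,0,0,0,0,0,0]])

```text
time: 10.92
position: [0.6148, -0.2249, 0.1351]
tool_rot: [0.527, -0.472, 0.471, -0.527]
ft_force: [-0.2, 0.1, -1.1]
grip_width: 0.0417
```

```bash
python3 -c "
from h import *
L=place(CR,[(0,-145,0)])[0]
plan([L[0],L[1],.066],CR[2])
for n in('side','top'):
  im=eyes.camera(n)[:,:,::-1]
  cv2.imwrite(f'pics/{n}6f.png',im)
  c=im[150:250,230:430] if n=='top' else im[180:340,280:440]
  cv2.imwrite(f'pics/{n}6.png',cv2.resize(c,None,fx=3.75,fy=3.75,interpolation=cv2.INTER_CUBIC))"
```

```text
t 10.9167 pos [ 0.6148 -0.2249  0.1351] R cols [[0.11, -0.002, 0.994], [-0.994, 0.001, 0.11], [-0.001, -1.0, -0.001]] F [-0.17  0.07 -1.14] w 0.04173019612511757
shift/100mm [-4.660e-02  6.916e-01  6.000e-04] turn/pi [ 0.0004  0.0004 -0.0005] deg [ 0.08  0.07 -0.08]
```

View pics/side6.png

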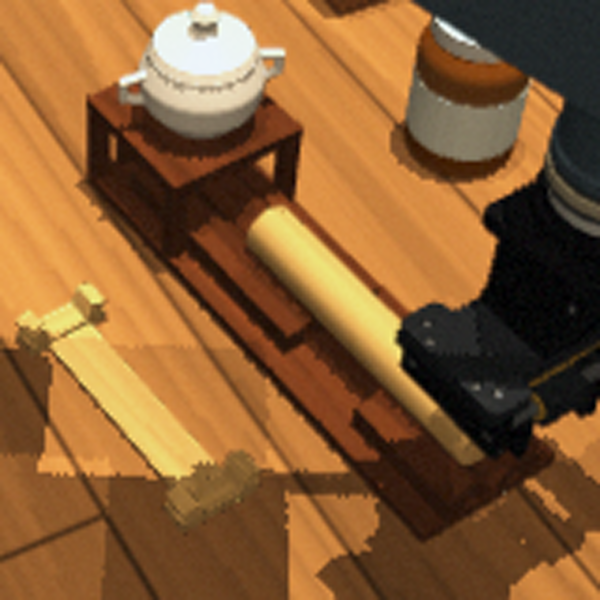

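View pics/top6.png

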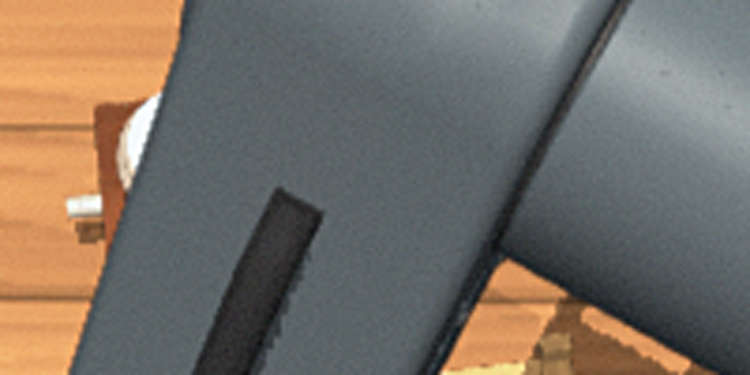

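The pin is seated in the groove and free of the fingers. Now I'll lower the closed fingers behind its near end.

Request:
play_rows(series=[[0,0,0.2,0,0,0,0],[0,0,0.2,0,0,0,0],[0,0,0.15,0,0,0,0],[0,0,0.1,0,0,0,0],[0,0,0.04,0,0,0,0],[0,0,0,0,0,0,0],[0,0,0,0,0,0,0],[0,0,0,0,0,0,0],[0,0,0,0,0,0,0]])

```text
time: 11.77
position: [0.6163, -0.2258, 0.0677]
tool_rot: [-0.527, 0.471, -0.472, 0.527]
ft_force: [-0.0, -0.1, -0.6]
grip_width: -0.0001
```

```bash
cat >> h.py <<'E'
def cr():
    o=robot.get_obs(); d=o['position'][:2]-CR[:2]; c,s=np.cos(CR[2]),np.sin(CR[2]); f=o['ft_force']
    print('t %.2f cradle x %.4f y %.4f z %.4f Fy %.2f Fx %.2f Fz %.2f'%(o['time'],c*d[0]+s*d[1],-s*d[0]+c*d[1],o['position'][2],-s*f[0]+c*f[1],c*f[0]+s*f[1],f[2]),o['grip_width'])
E
python3 -c "
from h import *
cr()
im=eyes.camera('side')[:,:,::-1]
cv2.imwrite(f'pics/side7.png',cv2.resize(im[210:350,330:470],None,fx=4.2,fy=4.2,interpolation=cv2.INTER_CUBIC))"
```

```text
t 11.77 cradle x 0.0014 y -0.1509 z 0.0677 Fy -0.11 Fx -0.04 Fz -0.59 -6.622931996800847e-05
```

View pics/side7.png

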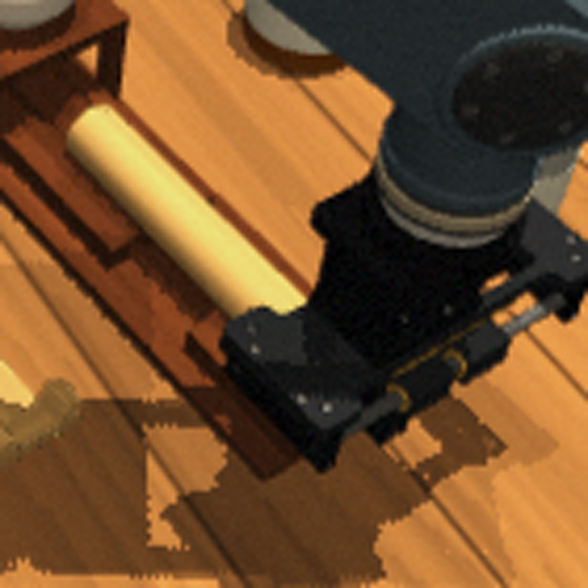

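Request:
play_rows(series=[[0,-0.05,0.02,0,0,0,0],[0,-0.05,0,0,0,0,0],[0,-0.05,0,0,0,0,0],[0,-0.05,0,0,0,0,0],[0,-0.05,0,0,0,0,0],[0,-0.02,0,0,0,0,0],[0,-0.02,0,0,0,0,0],[0,-0.02,0,0,0,0,0],[0,-0.02,0,0,0,0,0],[0,-0.02,0,0,0,0,0],[0,-0.02,0,0,0,0,0]])

```text
time: 12.73
position: [0.6115, -0.1889, 0.0646]
tool_rot: [0.527, -0.472, 0.472, -0.527]
ft_force: [-0.1, -1.7, 0.4]
grip_width: 0.0004
```

```bash
python3 -c "
from h import *
cr()"
```

```text
t 12.73 cradle x 0.0006 y -0.1136 z 0.0646 Fy -1.65 Fx -0.28 Fz 0.37 0.00038428108215443407
```

Request:
play_rows(series=[[0,-0.02,0,0,0,0,0],[0,-0.02,0,0,0,0,0],[0,-0.02,0,0,0,0,0],[0,-0.02,0,0,0,0,0],[0,-0.02,0,0,0,0,0],[0,-0.02,0,0,0,0,0],[0,-0.02,0,0,0,0,0]])

```text
time: 13.32
position: [0.6099, -0.1747, 0.0646]
tool_rot: [0.527, -0.472, 0.472, -0.527]
ft_force: [-0.8, -1.2, 1.0]
grip_width: 0.0006
```

```bash
python3 -c "
from h import *
cr()"
```

```text
t 13.32 cradle x 0.0006 y -0.0993 z 0.0646 Fy -1.13 Fx -0.96 Fz 1.02 0.0006432085232439868
```

The push force is about 1.1–1.7 N of friction, with the pin's centre at about y = +20 mm. The earliest possible pad contact is at +42 mm.

Request:
play_rows(series=[[0,-0.02,0,0,0,0,0],[0,-0.02,0,0,0,0,0],[0,-0.02,0,0,0,0,0],[0,-0.02,0,0,0,0,0],[0,-0.02,0,0,0,0,0],[0,-0.02,0,0,0,0,0],[0,-0.02,0,0,0,0,0],[0,-0.01,0,0,0,0,0]])

```text
time: 13.98
position: [0.6083, -0.1596, 0.0645]
tool_rot: [-0.527, 0.472, -0.472, 0.527]
ft_force: [0.3, -1.5, -0.4]
grip_width: 0.0004
```

Request:
play_rows(series=[[0,-0.01,0,0,0,0,0],[0,-0.01,0,0,0,0,0],[0,-0.005,0,0,0,0,0]])

```text
time: 14.23
position: [0.608, -0.1573, 0.0645]
tool_rot: [0.527, -0.472, 0.472, -0.527]
ft_force: [-0.1, -1.8, 0.4]
grip_width: 0.0005
```

Request:
play_rows(series=[[0,-0.01,0,0,0,0,0],[0,-0.01,0,0,0,0,0]])

```text
time: 14.4
position: [0.6078, -0.1554, 0.0645]
tool_rot: [0.527, -0.472, 0.472, -0.527]
ft_force: [-1.5, -1.9, 0.3]
grip_width: 0.0005
```

```bash
python3 -c "
from h import *
cr()
im=eyes.camera('side')[:,:,::-1]
cv2.imwrite(f'pics/side8.png',cv2.resize(im[190:310,290:430],None,fx=4.2,fy=4.2,interpolation=cv2.INTER_CUBIC))"
```

```text
t 14.40 cradle x 0.0006 y -0.0800 z 0.0645 Fy -1.74 Fx -1.72 Fz 0.29 0.0004521668248062152
```

View pics/side8.png

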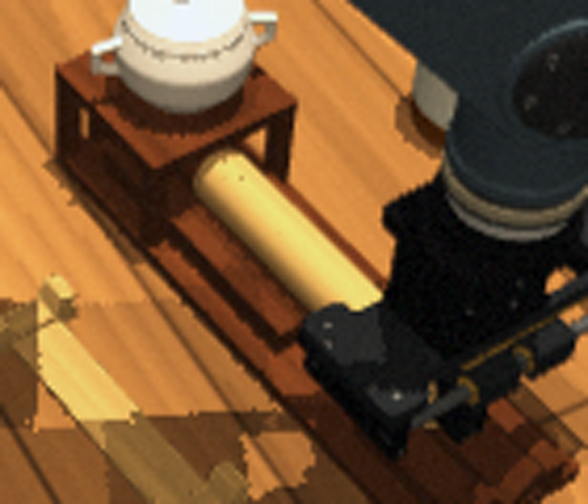

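The pin runs straight and is entering the window. From here I'll go in small steps and watch the force.

Request:
play_rows(series=[[0,-0.008,0,0,0,0,0],[0,-0.008,0,0,0,0,0]])

```text
time: 14.62
position: [0.6076, -0.1538, 0.0645]
tool_rot: [-0.527, 0.472, -0.472, 0.527]
ft_force: [-0.6, -2.2, -0.2]
grip_width: 0.0005
```

Request:
play_rows(series=[[0,-0.008,0,0,0,0,0],[0,-0.008,0,0,0,0,0]])

```text
time: 14.78
position: [0.6074, -0.1522, 0.0645]
tool_rot: [-0.527, 0.472, -0.472, 0.527]
ft_force: [-0.7, -1.1, -0.2]
grip_width: 0.0002
```

Request:
play_rows(series=[[0,-0.008,0,0,0,0,0],[0,-0.008,0,0,0,0,0]])

```text
time: 14.95
position: [0.6073, -0.1506, 0.0646]
tool_rot: [-0.527, 0.472, -0.472, 0.527]
ft_force: [-0.4, -1.2, 0.2]
grip_width: 0.0007
```

Request:
play_rows(series=[[0,-0.008,0,0,0,0,0],[0,-0.008,0,0,0,0,0]])

```text
time: 15.12
position: [0.6071, -0.149, 0.0645]
tool_rot: [0.527, -0.472, 0.472, -0.527]
ft_force: [-1.6, -1.6, 0.7]
grip_width: 0.0004
```

Request:
play_rows(series=[[0,-0.008,0,0,0,0,0],[0,-0.008,0,0,0,0,0]])

```text
time: 15.28
position: [0.6069, -0.1474, 0.0646]
tool_rot: [-0.527, 0.472, -0.472, 0.527]
ft_force: [-1.0, -1.5, 0.7]
grip_width: 0.0008
```

Request:
play_rows(series=[[0,-0.008,0,0,0,0,0],[0,-0.008,0,0,0,0,0]])

```text
time: 15.45
position: [0.6067, -0.1458, 0.0645]
tool_rot: [-0.527, 0.472, -0.472, 0.527]
ft_force: [-0.1, -1.2, 1.5]
grip_width: 0.0008
```

Request:
play_rows(series=[[0,-0.008,0,0,0,0,0],[0,-0.008,0,0,0,0,0]])

```text
time: 15.62
position: [0.6065, -0.1442, 0.0645]
tool_rot: [0.527, -0.472, 0.472, -0.527]
ft_force: [-0.6, -1.0, 0.8]
grip_width: 0.0005
```

Request:
play_rows(series=[[0,-0.008,0,0,0,0,0],[0,-0.008,0,0,0,0,0]])

```text
time: 15.78
position: [0.6064, -0.1427, 0.0646]
tool_rot: [0.527, -0.472, 0.472, -0.527]
ft_force: [-1.1, -2.1, 0.4]
grip_width: 0.0005
```

Request:
play_rows(series=[[0,-0.008,0,0,0,0,0],[0,-0.008,0,0,0,0,0]])

```text
time: 15.95
position: [0.6062, -0.141, 0.0645]
tool_rot: [0.527, -0.472, 0.472, -0.527]
ft_force: [-0.4, -1.1, 0.5]
grip_width: 0.0005
```

Request:
play_rows(series=[[0,-0.008,0,0,0,0,0],[0,-0.008,0,0,0,0,0]])

```text
time: 16.12
position: [0.606, -0.1395, 0.0645]
tool_rot: [0.527, -0.472, 0.472, -0.527]
ft_force: [-0.3, -1.2, 0.4]
grip_width: 0.0001
```

Request:
play_rows(series=[[0,-0.008,0,0,0,0,0],[0,-0.008,0,0,0,0,0]])

```text
time: 16.28
position: [0.6058, -0.1378, 0.0646]
tool_rot: [0.527, -0.472, 0.472, -0.527]
ft_force: [-1.1, -1.2, 0.5]
grip_width: 0.0001
```

Request:
play_rows(series=[[0,-0.008,0,0,0,0,0],[0,-0.008,0,0,0,0,0]])

```text
time: 16.45
position: [0.6056, -0.1363, 0.0646]
tool_rot: [0.527, -0.472, 0.472, -0.527]
ft_force: [-0.2, -1.9, 0.2]
grip_width: 0.0006
```

Request:
play_rows(series=[[0,-0.008,0,0,0,0,0],[0,-0.008,0,0,0,0,0]])

```text
time: 16.62
position: [0.6055, -0.1347, 0.0645]
tool_rot: [0.527, -0.472, 0.472, -0.527]
ft_force: [-0.6, -1.5, 1.4]
grip_width: 0.0004
```

Request:
play_rows(series=[[0,-0.008,0,0,0,0,0],[0,-0.008,0,0,0,0,0]])

```text
time: 16.78
position: [0.6053, -0.1331, 0.0646]
tool_rot: [0.527, -0.472, 0.472, -0.527]
ft_force: [-0.6, -0.5, -0.3]
grip_width: 0.0005
```

Request:
play_rows(series=[[0,-0.008,0,0,0,0,0],[0,-0.008,0,0,0,0,0]])

```text
time: 16.95
position: [0.6051, -0.1315, 0.0645]
tool_rot: [0.527, -0.472, 0.472, -0.527]
ft_force: [-0.6, -1.2, -0.3]
grip_width: 0.0006
```

Request:
play_rows(series=[[0,-0.008,0,0,0,0,0],[0,-0.008,0,0,0,0,0]])

```text
time: 17.12
position: [0.6049, -0.1299, 0.0646]
tool_rot: [0.527, -0.472, 0.472, -0.527]
ft_force: [-1.1, -1.0, 0.6]
grip_width: 0.0004
```

Request:
play_rows(series=[[0,-0.008,0,0,0,0,0],[0,-0.008,0,0,0,0,0]])

```text
time: 17.28
position: [0.6048, -0.1283, 0.0646]
tool_rot: [0.527, -0.472, 0.472, -0.527]
ft_force: [-0.2, -1.8, -0.0]
grip_width: 0.0007
```

Request:
play_rows(series=[[0,-0.008,0,0,0,0,0],[0,-0.008,0,0,0,0,0]])

```text
time: 17.45
position: [0.6046, -0.1268, 0.0646]
tool_rot: [-0.527, 0.472, -0.472, 0.527]
ft_force: [-1.0, -1.4, -0.5]
grip_width: 0.0005
```

Request:
play_rows(series=[[0,-0.008,0,0,0,0,0],[0,-0.008,0,0,0,0,0]])

```text
time: 17.62
position: [0.6044, -0.1252, 0.0646]
tool_rot: [0.527, -0.472, 0.472, -0.527]
ft_force: [-1.5, -1.4, 0.9]
grip_width: 0.0005
```

Request:
play_rows(series=[[0,-0.008,0,0,0,0,0],[0,-0.008,0,0,0,0,0]])

```text
time: 17.78
position: [0.6043, -0.1236, 0.0645]
tool_rot: [-0.527, 0.472, -0.472, 0.527]
ft_force: [-1.2, -1.1, -0.2]
grip_width: 0.0005
```

```bash
python3 -c "
from h import *
cr()
im=eyes.camera('side')[:,:,::-1]
cv2.imwrite(f'pics/side9.png',cv2.resize(im[190:310,290:430],None,fx=4.2,fy=4.2,interpolation=cv2.INTER_CUBIC))"
```

```text
t 17.78 cradle x 0.0006 y -0.0479 z 0.0645 Fy -0.94 Fx -1.30 Fz -0.25 0.0005206434759392026
```

View pics/side9.png

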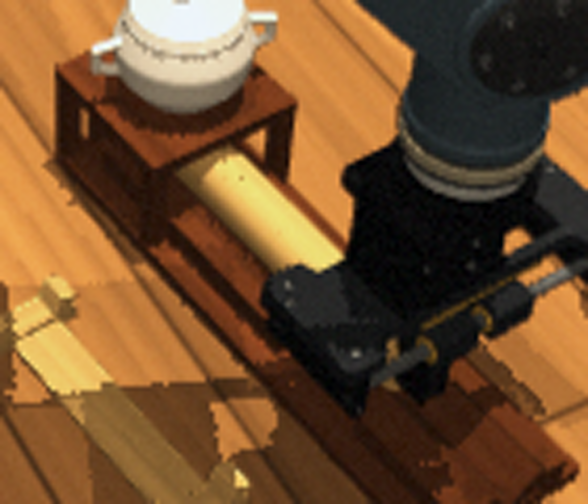

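The far end is under the ledge at about y = 181 mm, and the force is still only friction. I'll continue.

Request:
play_rows(series=[[0,-0.008,0,0,0,0,0],[0,-0.008,0,0,0,0,0]])

```text
time: 18.0
position: [0.6041, -0.122, 0.0645]
tool_rot: [-0.527, 0.472, -0.472, 0.527]
ft_force: [-0.3, -1.9, -0.1]
grip_width: 0.0002
```

Request:
play_rows(series=[[0,-0.008,0,0,0,0,0],[0,-0.008,0,0,0,0,0]])

```text
time: 18.17
position: [0.6039, -0.1204, 0.0646]
tool_rot: [-0.527, 0.472, -0.472, 0.527]
ft_force: [-0.4, -1.8, 0.3]
grip_width: 0.0006
```

Request:
play_rows(series=[[0,-0.008,0,0,0,0,0],[0,-0.008,0,0,0,0,0]])

```text
time: 18.33
position: [0.6037, -0.1188, 0.0646]
tool_rot: [-0.527, 0.472, -0.472, 0.527]
ft_force: [-0.7, -0.6, -0.3]
grip_width: 0.0005
```

Request:
play_rows(series=[[0,-0.008,0,0,0,0,0],[0,-0.008,0,0,0,0,0]])

```text
time: 18.5
position: [0.6035, -0.1172, 0.0645]
tool_rot: [0.527, -0.472, 0.472, -0.527]
ft_force: [-1.1, -1.0, 0.2]
grip_width: 0.0004
```

Request:
play_rows(series=[[0,-0.008,0,0,0,0,0],[0,-0.008,0,0,0,0,0]])

```text
time: 18.67
position: [0.6034, -0.1156, 0.0645]
tool_rot: [0.527, -0.472, 0.472, -0.527]
ft_force: [-0.3, -1.4, 0.3]
grip_width: 0.0002
```

Request:
play_rows(series=[[0,-0.008,0,0,0,0,0],[0,-0.008,0,0,0,0,0]])

```text
time: 18.83
position: [0.6032, -0.114, 0.0646]
tool_rot: [0.527, -0.472, 0.472, -0.527]
ft_force: [-0.3, -0.9, 0.5]
grip_width: 0.0003
```

Request:
play_rows(series=[[0,-0.008,0,0,0,0,0],[0,-0.008,0,0,0,0,0]])

```text
time: 19.0
position: [0.603, -0.1124, 0.0645]
tool_rot: [0.527, -0.472, 0.472, -0.527]
ft_force: [-0.6, -1.3, 0.7]
grip_width: 0.0006
```

Request:
play_rows(series=[[0,-0.008,0,0,0,0,0],[0,-0.008,0,0,0,0,0]])

```text
time: 19.17
position: [0.6028, -0.1108, 0.0646]
tool_rot: [0.527, -0.472, 0.472, -0.527]
ft_force: [-0.6, -1.9, -0.0]
grip_width: -0.0001
```

Request:
play_rows(series=[[0,-0.008,0,0,0,0,0],[0,-0.008,0,0,0,0,0]])

```text
time: 19.33
position: [0.6026, -0.1093, 0.0646]
tool_rot: [0.527, -0.472, 0.472, -0.527]
ft_force: [0.1, -1.5, 0.5]
grip_width: 0.0001
```

Request:
play_rows(series=[[0,-0.008,0,0,0,0,0],[0,-0.008,0,0,0,0,0]])

```text
time: 19.5
position: [0.6025, -0.1077, 0.0646]
tool_rot: [0.527, -0.472, 0.472, -0.527]
ft_force: [-1.1, -1.2, 0.4]
grip_width: 0.0003
```

Request:
play_rows(series=[[0,-0.008,0,0,0,0,0],[0,-0.008,0,0,0,0,0]])

```text
time: 19.67
position: [0.6023, -0.1061, 0.0646]
tool_rot: [0.527, -0.472, 0.472, -0.527]
ft_force: [0.1, -2.0, 0.3]
grip_width: 0.0001
```

Request:
play_rows(series=[[0,-0.008,0,0,0,0,0],[0,-0.008,0,0,0,0,0]])

```text
time: 19.83
position: [0.6021, -0.1045, 0.0646]
tool_rot: [0.527, -0.472, 0.472, -0.527]
ft_force: [-1.2, -0.4, 0.7]
grip_width: 0.0008
```

Request:
play_rows(series=[[0,-0.008,0,0,0,0,0],[0,-0.008,0,0,0,0,0]])

```text
time: 20.0
position: [0.6019, -0.1029, 0.0646]
tool_rot: [0.527, -0.472, 0.472, -0.527]
ft_force: [-0.4, -1.2, 2.0]
grip_width: 0.0005
```

Request:
play_rows(series=[[0,-0.008,0,0,0,0,0],[0,-0.008,0,0,0,0,0]])

```text
time: 20.17
position: [0.6018, -0.1013, 0.0646]
tool_rot: [-0.527, 0.472, -0.472, 0.527]
ft_force: [-0.5, -1.9, 0.1]
grip_width: 0.0001
```

Request:
play_rows(series=[[0,-0.008,0,0,0,0,0],[0,-0.008,0,0,0,0,0]])

```text
time: 20.33
position: [0.6016, -0.0997, 0.0646]
tool_rot: [0.527, -0.472, 0.472, -0.527]
ft_force: [-1.4, -1.6, 0.0]
grip_width: 0.0005
```

Request:
play_rows(series=[[0,-0.008,0,0,0,0,0],[0,-0.008,0,0,0,0,0]])

```text
time: 20.5
position: [0.6014, -0.0981, 0.0645]
tool_rot: [0.527, -0.472, 0.472, -0.527]
ft_force: [-0.2, -2.0, 0.2]
grip_width: 0.0007
```

```bash
python3 -c "
from h import *
cr()
for n in('side','top'):
  im=eyes.camera(n)[:,:,::-1]
  c=im[150:250,230:430] if n=='top' else im[190:310,290:430]
  cv2.imwrite(f'pics/{n}10.png',cv2.resize(c,None,fx=4 if n=='top' else 5,fy=4 if n=='top' else 5,interpolation=cv2.INTER_CUBIC))"
```

```text
t 20.50 cradle x 0.0005 y -0.0223 z 0.0645 Fy -2.01 Fx -0.39 Fz 0.19 0.000736753672619292
```

View pics/side10.png

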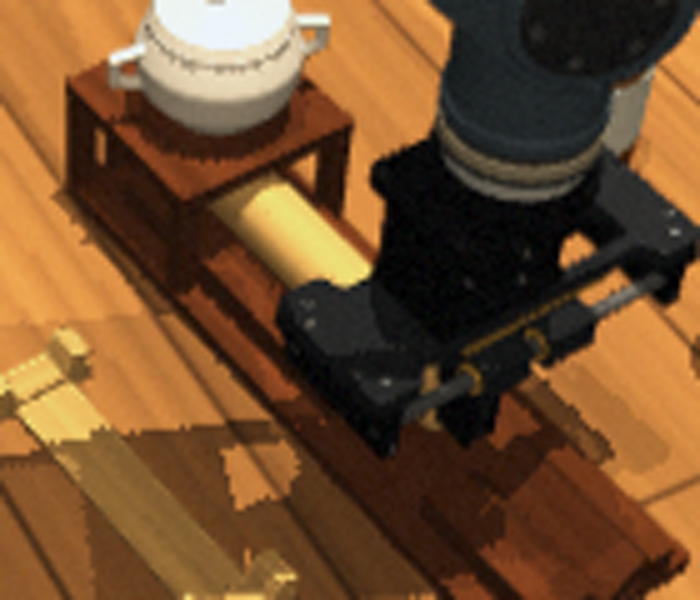

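Request:
play_rows(series=[[0,-0.008,0,0,0,0,0],[0,-0.008,0,0,0,0,0]])

```text
time: 20.77
position: [0.6016, -0.0974, 0.0647]
tool_rot: [0.527, -0.471, 0.472, -0.527]
ft_force: [-1.0, -4.4, 0.3]
grip_width: 0.0005
```

Request:
play_rows(series=[[0,-0.008,0,0,0,0,0],[0,-0.008,0,0,0,0,0]])

```text
time: 20.93
position: [0.6017, -0.0968, 0.0649]
tool_rot: [0.528, -0.47, 0.472, -0.527]
ft_force: [-1.5, -9.3, 1.3]
grip_width: 0.0005
```

That's the pad: force rose to 9.3 N against about 1.4 N of friction. I'll stop and ease back.

Request:
play_rows(series=[[0,0.008,0,0,0,0,0]])

```text
time: 21.02
position: [0.6017, -0.097, 0.0649]
tool_rot: [0.527, -0.471, 0.472, -0.527]
ft_force: [-1.0, -2.9, 1.0]
grip_width: 0.001
```

Request:
play_rows(series=[[0,0,0,0,0,0,0],[0,0,0,0,0,0,0],[0,0,0,0,0,0,0]])

```text
time: 21.27
position: [0.6017, -0.0969, 0.0649]
tool_rot: [0.527, -0.471, 0.472, -0.527]
ft_force: [-1.4, -5.4, 0.1]
grip_width: 0.0003
```

Steady at about 5.4 N, a rise of about 4 N. I'll retract gently.

Request:
play_rows(series=[[0,0.005,0,0,0,0,0],[0,0.005,0,0,0,0,0],[0,0.005,0,0,0,0,0],[0,0.01,0,0,0,0,0],[0,0.02,0,0,0,0,0],[0,0.05,0,0,0,0,0],[0,0.1,0,0,0,0,0],[0,0.2,0,0,0,0,0],[0,0.3,0,0,0,0,0],[0,0.3,0,0,0,0,0],[0,0,-0.3,0,0,0,0],[0,0,-0.3,0,0,0,0]])

```text
time: 22.27
position: [0.6109, -0.1969, 0.1225]
tool_rot: [0.526, -0.474, 0.471, -0.526]
ft_force: [0.4, -0.3, 0.4]
grip_width: 0.0003
```

Request:
play_rows(series=[[0,0.3,-0.3,0,0,0,0],[0,0.3,-0.3,0,0,0,0],[0,0.3,-0.3,0,0,0,0],[0,0,0,0,0,0,0],[0,0,0,0,0,0,0],[0,0,0,0,0,0,0]])

```text
time: 22.77
position: [0.6209, -0.2823, 0.2121]
tool_rot: [-0.527, 0.473, -0.471, 0.527]
ft_force: [-0.5, -0.4, 0.3]
grip_width: 0.0003
```

```bash
python3 -c "
from h import *
cr()
im=eyes.camera('side')[:,:,::-1]
cv2.imwrite('pics/side11f.png',im)
cv2.imwrite(f'pics/side11.png',cv2.resize(im[180:320,290:430],None,fx=4.2,fy=4.2,interpolation=cv2.INTER_CUBIC))
a=np.linspace(0,2*np.pi,40)
im=im.copy()
for y,col in((-12,(0,0,255)),):
  uv=proj('side',place(CR,np.c_[19*np.cos(a),0*a+y,45+19*np.sin(a)])); print(uv.mean(0))
  k=(uv-[290,180]+.5)*4.2; o=cv2.imread('pics/side11.png'); cv2.polylines(o,[k.astype(int)],True,col,1); cv2.imwrite('pics/side11o.png',o)
"
```

```text
t 22.77 cradle x -0.0001 y -0.2075 z 0.2121 Fy -0.37 Fx -0.56 Fz 0.31 0.0002725278715127844
[379.19650119 270.07465994]
```

View pics/side11o.png

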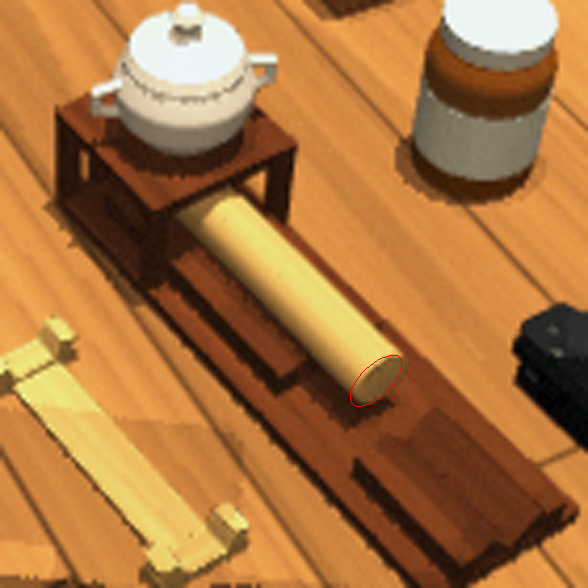

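The near end lies at about y = -12 mm, where the fingers left it. The pin is seated, the bowl hasn't moved, and the arm is clear. Handing in.

```bash
python3 -c "
from h import *
print(robot.get_obs()['joint_velocities'].round(3)); print(ticket.hand_in())"
```

```text
[ 0.015  0.01   0.013 -0.005 -0.001  0.   ]
the job is handed in; nothing more can be done
None
```

I laid the rolling pin in the V-groove, pushed it in under the ledge to the cork stop, let it go and handed the job in at about 22.8 s.

- **Feeling the stop:** friction in the groove was about 1 to 2 N. The force then rose at the stop, and the highest reading was 9.3 N in total. I eased it to about 5.4 N, a rise of about 4 N, held it briefly and drew the fingers back slowly.
- **Last checks:** the final side picture shows the pin in the groove with its near end at cradle y of about -12 mm, where the fingers left it. The sugar bowl looks unmoved, the arm is clear, and the wrist force was near zero. The other bystanders I did not measure again.
- **Not confirmed:** I did not measure the contact with the pad after letting go. I expect groove friction to hold the pin against the spring with more than the required 0.2 N. The push ended at the far end of the stop's stated range, and the force and spring-back fit the pad. I also read the force only at the end of each short move, so a brief higher peak between readings is possible.

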